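Take the pressure cap off the mould-cooling unit

TASK

The mould-cooling unit needs topping up, and its tank may still be under pressure. Without pushing down, turn the black cap anticlockwise to its first stop (yellow mark) and leave it there for two seconds so that the pressure escapes; then push it down, turn it on past the stop to the red mark and lift it off. Set it down upright, grip up, on the grey drip pad in the free compartment of the blue crate, without dropping it or disturbing the other things in the crate.

Things in the scene. Friction and masses are not known exactly. Their poses are not given: they have to be found in the camera images.
- cap_grip (a point): Centre of the bar grip of the loose black pressure cap, 38 mm above the cap's lower edge. Cap: round ribbed skirt 64 mm wide, 26 mm tall; on it the bar, 60 mm long (x), 17 mm wide (y), 25 mm tall, top 12 mm above this point, cap's top face 12 mm below it; white pointer on each end of the bar. 0.15 to 0.35 kg. On the neck a spring pushes it up with 5 to 14 N; turning takes up to 0.4 Nm.
- filler_neck (a point): Centre of the rim of the filler neck on the fixed aluminium cooling unit, 134 mm above the bench, z up. Bar angle = yaw of cap_grip's x minus yaw of this x, growing anticlockwise from above: shut -1 to 7 deg (white marks), first stop 30 (yellow), where the cap has risen 2 mm; from there push it 7 to 10 mm down (bottom 13) to pass; 65 to 83 free to lift (red marks at 74; end stop 83).
- pad_center (a point): Centre of the upper face of the grey drip pad, 108 mm square and 2 mm thick, fixed on the floor of the free compartment, 8 mm above the bench. x and y along the crate's walls. The blue crate is fixed, 242 mm square, with 2 by 2 compartments 112 mm wide at 118 mm spacing; outer walls 45 mm, dividers 39 mm above the bench, 6 mm thick. Standing there, the cap has cap_grip 38 mm above this point.
- jar_center (a point): Centre of the jar with a red lid, 65 mm wide, 99 mm tall, standing in another compartment of the crate. Leave it alone.
- tin_center (a point): Centre of the low round tin, 87 mm wide, 40 mm tall, standing in another compartment of the crate. Leave it alone.
- mould_center (a point): Middle, about half-way up, of the closed aluminium mould block, 65 x 45 mm and 68 mm tall, standing in another compartment of the crate. Leave it alone.
Not all that is in view belongs to the job. Leave any orange or turquoise look-alike of the part that bears cap_grip alone.

How it is judged:
By the outcome, as a careful person would: the job done as asked, in the order asked, and still so for the second after the job is handed in, with the robot touching nothing.
It also fails if it takes over 48 s, if anything falls off the work surface, if the arm or the gripper's body presses on something with over 40 N, if the wrist force passes 120 N, or if a joint passes its speed limit or range.

ROBOT

A 6-joint arm with a two-finger parallel gripper is mounted at the origin on a cart in front of the work surface, level with it; the furniture and walls round the work are solid. World frame = base frame: x ahead of the robot, y to its left, z up, the work surface at z = 0. Lengths are in m, angles in rad, forces in N, time in s.
With the tool pointing down it reaches from about 0.375 to 0.9 m from the base axis. Payload 3.1 kg.
Tool frame: the origin (TCP) lies between the finger pads; the fingertips stand 22 mm ahead of it and the grasp point (between the pads) lies 3 mm ahead of it; z points along the fingers, y is the line along which they close (so a half turn about z gives the same grasp; the last joint's range is limited). The gripper opens to 87 mm and grips with 3 to 60 N. Pads are 19 mm wide; open, the fingers measure 117 mm over their backs; the gripper's body (75 mm by 190 mm) begins 51 mm behind the grasp point.
Start: joints at [1.127, 0.527, 1.433, -0, 1.181, -0.178], TCP at [0.164, 0.603, 0.245] pointing down, gripper open.
Joint ranges: [-3.08, 3.08], [-0.75, 2.2], [0.22, 2.44], [-1.43, 4.57], [0, 2.65], [-2.85, 2.85]. Speed limits (rad/s): [2.79, 2.79, 3.14, 3.14, 3.14, 3.14].

INTERFACE

Orientations are given as a unit quaternion [x, y, z, w].
In Python, from rig import robot gives the robot as it stands.
- The arm moves only by the tool move_arm, never from a script. Its argument "series" is text: rows parted by semicolons, each of 6 numbers parted by spaces: the shift along the tool's x, y, z in mm, then the turn, a rotation vector about the tool's x, y, z in degrees. In form: dx dy dz ax ay az; .... A call has 1 to 8 rows; each row is the pose to reach, as a shift and turn from the pose commanded when the call began, along the tool's axes at that moment; what a row does not reach only later rows make up. A row lasts 1/12 s, in which the tool goes at most 41.7 mm and 7.16 degrees, less where a joint would pass 70% of its speed; a pose out of reach is approached as far as the arm can. A call with a gripper value outside its range is refused whole. "jaw" is the opening, from 0 (shut) to 1 (fully open), set as the call begins (left out, the last holds). The fingers move at their own pace and stop on an object; "newtons" is the grip in N (left out, the last holds). Time passes only in rows, so rows that repeat a pose let the fingers close. It gives the time, the measured TCP pose, the force, the opening and the grip force at its end, in the units of the state.
- robot.get_obs(): the state, without advancing time (a new reading comes with each control period).
- robot.camera(name): name is "side" or "top"; returns a dict with "img" (480x640x3 uint8, red, green, blue), "mtx" (3x3 intrinsics, pixels), "world_to_cam" (4x4, takes a point from world to camera coordinates). Camera axes: x right, y down, z forward; pixel columns grow to the right and rows downward; lengths in m; the calibration is good to about 2 mm. A picture is of the moment at which its call begins. There is no depth.
- robot.hand_in(): hands the job in; it is judged then, once.
Trained networks look in a picture, given as the dict that the camera call returned (one of the last four; its "shot" number tells which), for a name from the list of things; names that differ only in an ending like _2 or _b are one class to them, and where a whole thing is asked for, a point or a joint stands for the part that bears it (a point fixed in the world has none). Each returns a list of dicts, best first, with "p" (0 to 1); they miss things now and then, are a little off and sometimes report something else, mostly with a low value. They report only what shows in the picture. A call takes as long as a camera call. They do not tell look-alikes from the thing itself.
- robot.search_frame(picture, thing): "xyz" ([x, y, z] in m, in world coordinates, good to about 4 mm: the middle of the surface that is visible of it).
- robot.tip_of(picture, thing): "xyz" ([x, y, z] in m, in world coordinates, good to about 4 mm: a listed point, or the origin of a listed thing).
The state is a dict: "time": time; "q": joint angles; "joint_velocities": joint speeds; "joint_torque": joint torques, N m; "position": TCP position; "tool_rot": TCP orientation; "ft_force": force on the tool from outside, world axes, zero at the start; "moment": the same for the moment, N m; "grip_width": finger opening in m; "grip_force": force on a finger pad.
Only numpy, scipy, OpenCV 4.12 (cv2) and the standard library are available. Lean on these libraries where they do the work, as an engineer would, in place of code of your own. Each camera call takes 0.05 s, during which the arm holds its last target. There are 200 camera calls.

## Working session

There is one attempt and no reset: what is moved stays moved. The work goes in short steps, Python scripts to look and compute and a tool call to move; the robot and the scene stay as the last step left them, time stands still between calls to the robot, and variables do not carry over. Pictures are saved under pics/ and viewed, at most 10 in all, crops included, and the job is handed in when it is done.

Besides the shell and the picture viewer there is one more tool, called after "Emit:" as name(argument=value, ...) on one line, values as JSON. move_arm: Moves the arm, as the interface text tells. Its arguments: {"type":"object","properties":{"series":{"type":"string"},"jaw":{"type":"number"},"newtons":{"type":"number"}},"required":["series"]}

```bash
mkdir -p pics; python3 - <<'E'
from rig import robot
import cv2,numpy as np
o=robot.get_obs();print(o['time'],o['position'],o['tool_rot'],o['grip_width'])
for n in("side","top"):
    c=robot.camera(n);cv2.imwrite(f"pics/{n}0.png",c['img'][:,:,::-1])
    M=c['world_to_cam'];print(n,"campos",(-M[:3,:3].T@M[:3,3]).round(3))
    for t in("cap_grip","filler_neck","pad_center","jar_center","tin_center","mould_center"):
        for d in robot.tip_of(c,t):
            p=M@np.r_[d['xyz'],1];u=c['mtx']@p[:3];print(t,np.round(d['xyz'],3),round(d['p'],2),(u[:2]/u[2]).round())
E
```

```text
0.0 [0.16383333 0.60242129 0.24357011] [ 1.32499217e-01  9.91182501e-01 -1.04802146e-03 -3.30126477e-04] 0.086996033259217
side campos [ 0.461 -0.705  0.631]
cap_grip [ 0.586 -0.167  0.163] 0.7 [364. 282.]
cap_grip [ 0.415 -0.17   0.037] 0.65 [264. 345.]
cap_grip [ 0.57  -0.006  0.036] 0.62 [340. 279.]
filler_neck [0.435 0.292 0.038] 0.43 [273. 208.]
pad_center [0.464 0.171 0.004] 0.85 [286. 245.]
jar_center [0.575 0.208 0.056] 0.66 [330. 217.]
jar_center [0.434 0.293 0.039] 0.18 [272. 208.]
tin_center [0.547 0.323 0.027] 0.68 [314. 204.]
mould_center [0.433 0.291 0.042] 0.61 [272. 207.]
top campos [0.398 0.044 1.08 ]
cap_grip [ 0.569 -0.008  0.038] 0.88 [344. 224.]
cap_grip [ 0.581 -0.171  0.159] 0.78 [439. 209.]
cap_grip [ 0.417 -0.173  0.037] 0.67 [425. 302.]
pad_center [0.465 0.176 0.011] 0.91 [253. 275.]
jar_center [0.578 0.207 0.054] 0.64 [238. 216.]
tin_center [0.539 0.322 0.03 ] 0.59 [182. 236.]
mould_center [0.435 0.293 0.039] 0.86 [192. 287.]
```

View pics/top0.png

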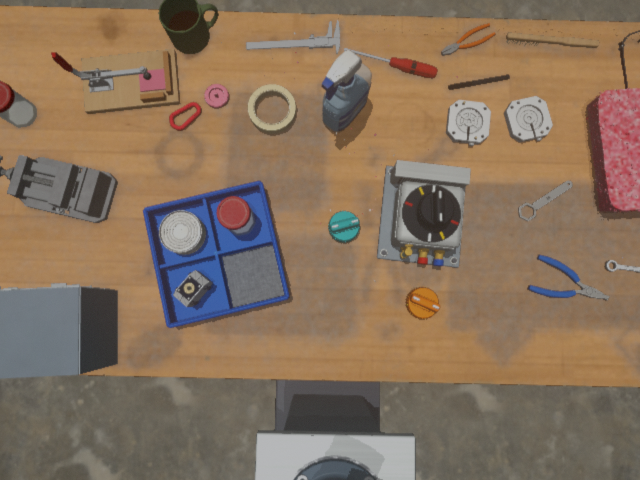

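View pics/side0.png

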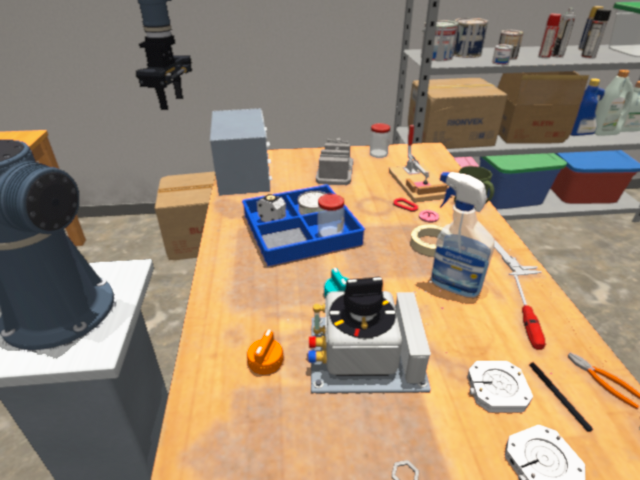

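```bash
python3 - <<'E'
import cv2
a=cv2.imread("pics/top0.png")[155:265,385:495];cv2.imwrite("pics/crop_top.png",cv2.resize(a,(600,600),interpolation=cv2.INTER_CUBIC))
E
```

```text
(no output)
```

View pics/crop_top.png

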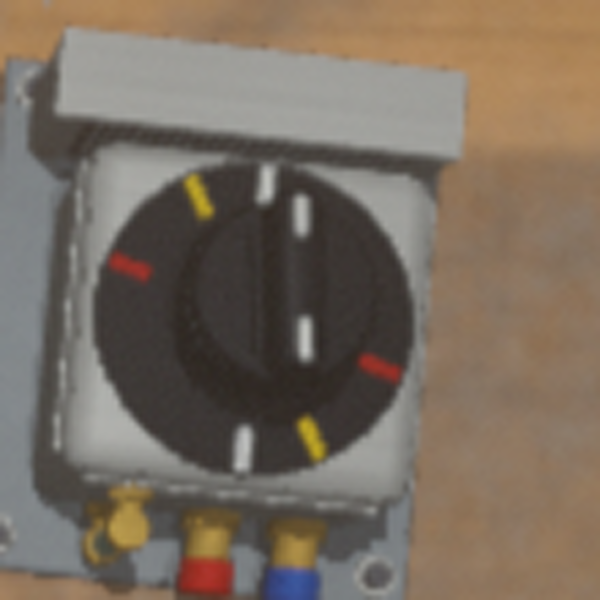

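The top view shows the black cap on the unit at (440,206), with the orange (425,302) and turquoise (344,226) look-alikes off it. The free pad is at (253,275). In the crop, the bar pointers lie at (302,215) and (306,340), the white marks at (266,185) and (243,447). Both look-alikes stay untouched.

```bash
cat > h.py <<'E'
import numpy as np
from rig import robot
def ray(c,uv):
    M=c['world_to_cam'];R=M[:3,:3];return -R.T@M[:3,3],R.T@np.linalg.solve(c['mtx'],np.r_[uv,1])
def atz(c,uv,z):
    o,d=ray(c,uv);return o+d*(z-o[2])/d[2]
def proj(c,p):
    u=c['mtx']@(c['world_to_cam']@np.r_[p,1])[:3];return u[:2]/u[2]
def yaw(a,b): d=b-a;return np.degrees(np.arctan2(d[1],d[0]))
E
python3 - <<'E'
from h import *
import cv2
c=robot.camera("top");s=robot.camera("side")
cr=lambda u,v:np.array([385+u*110/600,155+v*110/600])
for z in(.172,.175,.178):
    a,b=atz(c,cr(306,340),z),atz(c,cr(302,215),z);print(z,'bar',((a+b)/2).round(4),yaw(a,b).round(1),np.linalg.norm(b-a).round(4))
for z in(.10,.11,.12,.13):
    for n,p,q in(("w",(243,447),(266,185)),("y",(312,440),(199,197)),("r",(381,368),(131,267))):
        a,b=atz(c,cr(*p),z),atz(c,cr(*q),z);print(z,n,((a+b)/2).round(4)[:2],yaw(a,b).round(1))
for n,C in(("top",c),("side",s)): 
  for t in("filler_neck","cap_grip"): print(n,t,[(np.round(d['xyz'],3),round(d['p'],2)) for d in robot.tip_of(C,t)])
# plate top height: -y front corner
print([atz(c,cr(463,160),z).round(3) for z in(.12,.15,.18)])
cv2.imwrite("pics/crop_side.png",cv2.resize(s['img'][260:400,295:445,::-1],(600,560),interpolation=cv2.INTER_CUBIC))
# crate corners top view at rim .045
P=[atz(c,p,.045)[:2] for p in((145,209),(263,182),(289,297),(167,327))];print(np.round(P,3),np.mean(P,0))
E
```

```text
0.172 bar [ 0.5849 -0.1721  0.172 ] 1.5 0.0415
0.175 bar [ 0.5843 -0.1714  0.175 ] 1.5 0.0413
0.178 bar [ 0.5837 -0.1707  0.178 ] 1.5 0.0412
0.1 w [ 0.5858 -0.1718] -5.1
0.1 y [ 0.5848 -0.172 ] 24.8
0.1 r [ 0.585  -0.1722] 68.9
0.11 w [ 0.5838 -0.1696] -5.1
0.11 y [ 0.5829 -0.1698] 24.8
0.11 r [ 0.5831 -0.17  ] 68.9
0.12 w [ 0.5819 -0.1674] -5.1
0.12 y [ 0.581  -0.1676] 24.8
0.12 r [ 0.5812 -0.1678] 68.9
0.13 w [ 0.58   -0.1652] -5.1
0.13 y [ 0.5791 -0.1654] 24.8
0.13 r [ 0.5793 -0.1656] 68.9
top filler_neck [(array([ 0.583, -0.172,  0.132]), 0.63)]
top cap_grip [(array([ 0.566, -0.002,  0.043]), 0.85), (array([ 0.416, -0.17 ,  0.038]), 0.84), (array([ 0.583, -0.171,  0.161]), 0.57)]
side filler_neck []
side cap_grip [(array([ 0.416, -0.169,  0.037]), 0.96), (array([ 0.584, -0.17 ,  0.164]), 0.68), (array([ 0.57 , -0.005,  0.039]), 0.6)]
[array([ 0.638, -0.24 ,  0.12 ]), array([ 0.631, -0.231,  0.15 ]), array([ 0.623, -0.222,  0.18 ])]
[[0.59  0.395]
 [0.651 0.159]
 [0.42  0.099]
 [0.356 0.337]] [0.50412883 0.24762655]
```

View pics/crop_side.png

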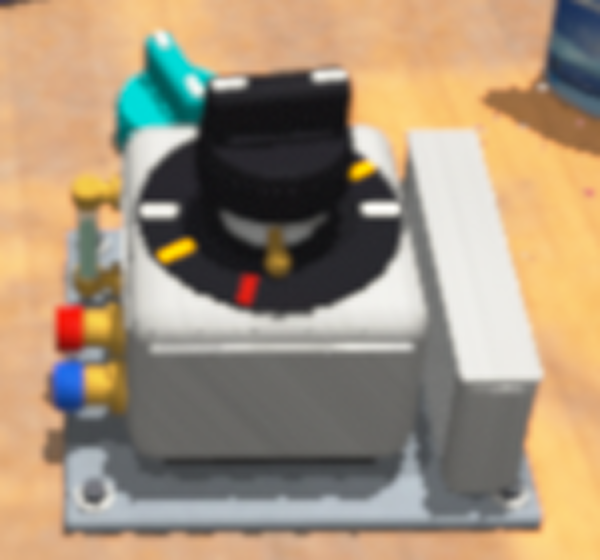

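Emit:
move_arm(series="-25 -25 -30 0 0 7; -250 -260 -30 0 0 50; -250 -260 -30 0 0 50; -250 -260 -30 0 0 50; -250 -260 -30 0 0 50; -250 -260 -30 0 0 50; -250 -260 -30 0 0 50; -250 -260 -30 0 0 50", jaw=1, newtons=40)

```text
time: 1.67
position: [0.3198, 0.3176, 0.2746]
tool_rot: [0.541, 0.841, 0.0, 0.0]
ft_force: [1.0, -0.1, -0.3]
grip_width: 0.087
grip_force: 0.0
```

```bash
cat >> h.py <<'E'
from scipy.spatial.transform import Rotation as Ro
def goto(xyz,yw):
    o=robot.get_obs();R=Ro.from_quat(o['tool_rot']);d=R.inv().apply(np.array(xyz)-o['position'])*1e3
    x=R.as_matrix()[:,0];cy=np.degrees(np.arctan2(x[1],x[0]))
    print('t',round(o['time'],2),'pos',o['position'].round(4),'yaw',cy.round(2),'F',np.round(o['ft_force'],1),'M',np.round(o['moment'],2),'w',round(o['grip_width'],4),'gf',o['grip_force'])
    print('d',d.round(1),'az',(-(yw-cy)).round(2),'tilt',np.degrees(np.arccos(-R.as_matrix()[2,2])).round(2))
E
python3 -c "
from h import *
goto([.584,-.171,.225],1.5)"
```

```text
t 1.67 pos [0.3198 0.3176 0.2746] yaw 114.55 F [ 1.  -0.1 -0.3] M [-0.05 -0.04 -0.01] w 0.087 gf 0.0
d [-554.2   37.2   49.5] az 113.05 tilt 0.06
```

Emit:
move_arm(series="-325 22 0 0 0 57; -325 22 0 0 0 57; -325 22 0 0 0 57; -325 22 0 0 0 57; -325 22 0 0 0 57; -325 22 0 0 0 57; -325 22 0 0 0 57; -325 22 0 0 0 57")

```text
time: 2.33
position: [0.4768, 0.0305, 0.2746]
tool_rot: [0.877, 0.48, 0.001, 0.001]
ft_force: [0.1, 0.2, -0.3]
grip_width: 0.0865
grip_force: 0.0
```

```bash
python3 -c "
from h import *
goto([.584,-.171,.225],1.5)"
```

```text
t 2.33 pos [0.4768 0.0305 0.2746] yaw 57.33 F [ 0.1  0.2 -0.3] M [-0.06  0.08  0.01] w 0.0865 gf 0.0
d [-111.8  198.9   49.9] az 55.83 tilt 0.11
```

Emit:
move_arm(series="-111.8 199 40 0 0 55.8; -111.8 199 40 0 0 55.8; -111.8 199 40 0 0 55.8; -111.8 199 40 0 0 55.8; -111.8 199 40 0 0 55.8; -111.8 199 40 0 0 55.8; -111.8 199 40 0 0 55.8; -111.8 199 40 0 0 55.8")

```text
time: 3.0
position: [0.5846, -0.1695, 0.2333]
tool_rot: [1.0, 0.013, -0.0, -0.0]
ft_force: [-0.8, -0.1, -0.2]
grip_width: 0.087
grip_force: 0.0
```

```bash
python3 - <<'E'
from h import *
import cv2
goto([.584,-.171,.176],1.5)
s=robot.camera("side");c=robot.camera("top")
m=np.array([364.75,280])
for z in(.168,.171,.174,.177): print(z,proj(s,[.584,-.171,z]).round(1))
print([(np.round(d['xyz'],3),round(d['p'],2)) for d in robot.tip_of(s,"cap_grip")])
A=np.hstack([s['img'][190:340,290:440],c['img'][130:280,370:520]])[:,:,::-1]
cv2.imwrite("pics/above.png",cv2.resize(A,(800,400),interpolation=cv2.INTER_CUBIC))
E
```

```text
t 3.0 pos [ 0.5846 -0.1695  0.2333] yaw 1.48 F [-0.8 -0.1 -0.2] M [ 0.    0.2  -0.02] w 0.087 gf 0.0
d [-0.7  1.5 57.3] az -0.02 tilt 0.03
0.168 [363.8 281.7]
0.171 [364.  280.2]
0.174 [364.1 278.8]
0.177 [364.2 277.3]
[(array([ 0.566, -0.008,  0.036]), 0.77), (array([ 0.417, -0.171,  0.037]), 0.68), (array([ 0.583, -0.169,  0.161]), 0.65)]
```

View pics/above.png

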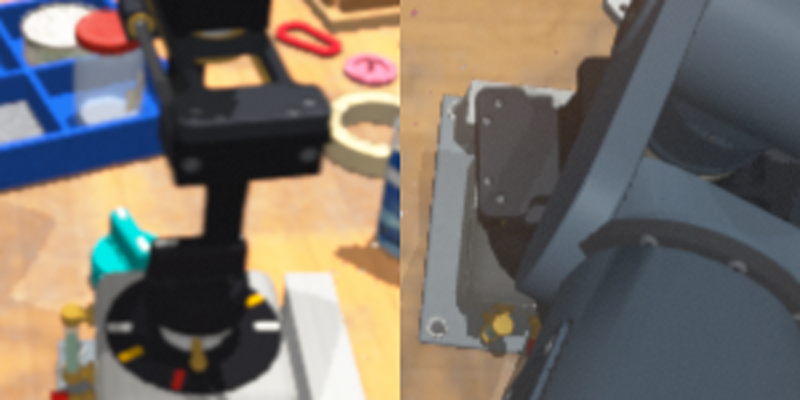

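The gripper stands over the cap, with the fingers in front of and behind the bar. The bar is at about (198,280) in the left crop and the fingers are clear of it. I'll descend with the jaws open, then close.

Emit:
move_arm(series="-0.6 1.2 20 0 0 0; -0.6 1.2 40 0 0 0; -0.6 1.2 50 0 0 0; -0.6 1.2 54 0 0 0; -0.6 1.2 57 0 0 0; -0.6 1.2 57 0 0 0; -0.6 1.2 57 0 0 0")

```text
time: 3.73
position: [0.5841, -0.1687, 0.178]
tool_rot: [1.0, 0.018, 0.001, 0.0]
ft_force: [0.2, -0.2, -1.1]
grip_width: 0.0872
grip_force: 0.0
```

Emit:
move_arm(series="0 0 0 0 0 0; 0 0 0 0 0 0; 0 0 0 0 0 0; 0 0 0 0 0 0; 0 0 0 0 0 0; 0 0 0 0 0 0; 0 0 0 0 0 0; 0 0 0 0 0 0", jaw=0, newtons=15)

```text
time: 4.4
position: [0.5835, -0.1685, 0.1772]
tool_rot: [1.0, 0.017, -0.0, -0.0]
ft_force: [0.3, -0.5, -0.6]
grip_width: 0.0416
grip_force: 0.0
```

```bash
python3 -c "
from h import *
goto([.584,-.171,.176],24.9)"
```

```text
t 4.4 pos [ 0.5835 -0.1685  0.1772] yaw 1.97 F [ 0.3 -0.5 -0.6] M [-0.05  0.17 -0.02] w 0.0416 gf 0.0
d [0.4 2.5 1.2] az -22.93 tilt 0.01
```

Emit:
move_arm(series="0 1.5 1 0 0 0; 0 1.5 1 0 0 0; 0 1.5 1 0 0 0; 0 1.5 1 0 0 0; 0 1.5 1 0 0 0; 0 1.5 1 0 0 0; 0 1.5 1 0 0 0; 0 1.5 1 0 0 0")

```text
time: 5.07
position: [0.5836, -0.1704, 0.1762]
tool_rot: [1.0, 0.017, 0.0, 0.0]
ft_force: [0.2, -2.0, -0.1]
grip_width: 0.0172
grip_force: 15.0
```

```bash
python3 -c "
from h import *
goto([.584,-.171,.176],24.9)"
```

```text
t 5.07 pos [ 0.5836 -0.1704  0.1762] yaw 1.98 F [ 0.2 -2.  -0.1] M [-0.43  0.19 -0.03] w 0.0172 gf 14.964227378368378
d [0.3 0.6 0.2] az -22.92 tilt 0.04
```

Emit:
move_arm(series="0 0 0 0 0 0; 0 0 0 0 0 0; 0 0 0 0 0 -4; 0 0 -0.5 0 0 -8; 0 0 -1 0 0 -12; 0 0 -1.5 0 0 -16; 0 0 -2 0 0 -20; 0 0 -2 0 0 -20", newtons=55)

```text
time: 5.73
position: [0.5844, -0.1707, 0.1778]
tool_rot: [0.982, 0.191, 0.001, 0.001]
ft_force: [2.0, -3.3, -5.9]
grip_width: 0.0164
grip_force: 55.0
```

```bash
python3 -c "
from h import *
goto([.584,-.171,.176],24.9)"
```

```text
t 5.73 pos [ 0.5844 -0.1707  0.1778] yaw 22.01 F [ 2.  -3.3 -5.9] M [-0.71 -0.33  0.03] w 0.0164 gf 54.95979845523834
d [-0.5  0.2  1.8] az -2.89 tilt 0.12
```

Emit:
move_arm(series="0 0 0 0 0 -1; 0 0 0 0 0 -2; 0 0 0 0 0 -3; 0 0 0 0 0 -3.5; 0 0 0 0 0 -3.5; 0 0 0 0 0 -3.5")

```text
time: 6.23
position: [0.5843, -0.1706, 0.1781]
tool_rot: [0.975, 0.22, 0.001, 0.001]
ft_force: [3.5, -4.3, -5.7]
grip_width: 0.0166
grip_force: 55.0
```

```bash
python3 - <<'E'
from h import *
import cv2
goto([.584,-.171,.176],24.9)
s=robot.camera("side")
cv2.imwrite("pics/stop1.png",cv2.resize(s['img'][250:350,310:420,::-1],(660,600),interpolation=cv2.INTER_CUBIC))
E
```

```text
t 6.23 pos [ 0.5843 -0.1706  0.1781] yaw 25.43 F [ 3.5 -4.3 -5.7] M [-0.86 -0.39 -0.24] w 0.0166 gf 54.968966245651245
d [-0.4  0.2  2.1] az 0.53 tilt 0.11
```

View pics/stop1.png

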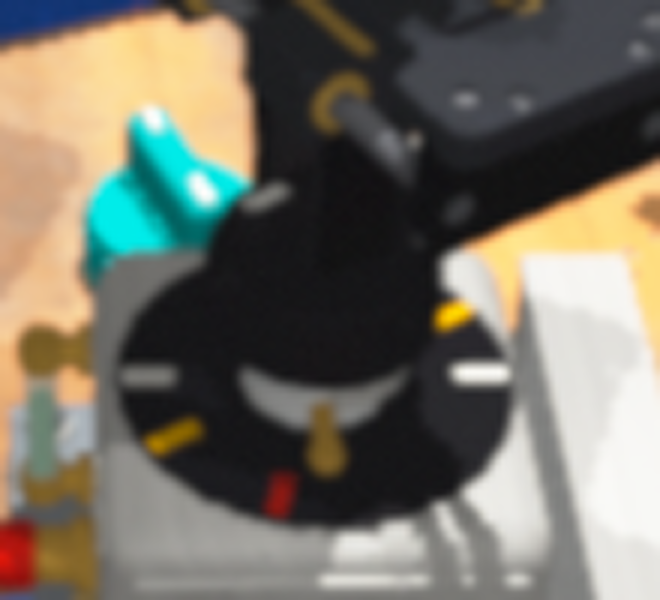

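The bar's pointer at (268,197) now lies roughly along the yellow marks at (172,435) and (453,315). The turning moment has started to build. I'll turn one or two degrees more to confirm the stop, then wait.

Emit:
move_arm(series="0 0 0 0 0 -1; 0 0 0 0 0 -1.5; 0 0 0 0 0 -1.5; 0 0 0 0 0 -1.5; 0 0 0 0 0 -1.5; 0 0 0 0 0 -1.5; 0 0 0 0 0 -1.5; 0 0 0 0 0 -1.5")

```text
time: 6.95
position: [0.5843, -0.1707, 0.1782]
tool_rot: [0.973, 0.233, 0.001, 0.001]
ft_force: [2.8, -5.1, -5.3]
grip_width: 0.0164
grip_force: 55.0
```

```bash
python3 -c "
from h import *
goto([.584,-.171,.176],24.9)"
```

```text
t 6.95 pos [ 0.5843 -0.1707  0.1782] yaw 26.9 F [ 2.8 -5.1 -5.3] M [-0.93 -0.46 -0.33] w 0.0164 gf 54.99710261821747
d [-0.4  0.1  2.2] az 2.0 tilt 0.12
```

Emit:
move_arm(series="0 0 0 0 0 -1; 0 0 0 0 0 -1; 0 0 0 0 0 -1; 0 0 0 0 0 -1; 0 0 0 0 0 -1; 0 0 0 0 0 -1; 0 0 0 0 0 -1; 0 0 0 0 0 -1")

```text
time: 7.62
position: [0.5844, -0.1708, 0.1782]
tool_rot: [0.971, 0.241, 0.001, 0.001]
ft_force: [2.6, -5.6, -5.1]
grip_width: 0.0165
grip_force: 55.1
```

Emit:
move_arm(series="0 0 0 0 0 0; 0 0 0 0 0 0; 0 0 0 0 0 0; 0 0 0 0 0 0; 0 0 0 0 0 0; 0 0 0 0 0 0; 0 0 0 0 0 0; 0 0 0 0 0 0")

```text
time: 8.28
position: [0.5844, -0.1708, 0.1782]
tool_rot: [0.971, 0.241, 0.001, 0.001]
ft_force: [3.8, -4.3, -5.9]
grip_width: 0.0163
grip_force: 55.1
```

Emit:
move_arm(series="0 0 0 0 0 0; 0 0 0 0 0 0; 0 0 0 0 0 0; 0 0 0 0 0 0; 0 0 0 0 0 0; 0 0 0 0 0 0; 0 0 0 0 0 0; 0 0 0 0 0 0")

```text
time: 8.95
position: [0.5844, -0.1708, 0.1782]
tool_rot: [0.971, 0.241, 0.001, 0.001]
ft_force: [2.9, -3.9, -5.5]
grip_width: 0.0167
grip_force: 55.1
```

Emit:
move_arm(series="0 0 0 0 0 0; 0 0 0 0 0 0; 0 0 0 0 0 0; 0 0 0 0 0 0; 0 0 0 0 0 0; 0 0 0 0 0 0; 0 0 0 0 0 0; 0 0 0 0 0 0")

```text
time: 9.62
position: [0.5844, -0.1708, 0.1782]
tool_rot: [0.971, 0.241, 0.001, 0.001]
ft_force: [3.2, -5.2, -5.5]
grip_width: 0.0166
grip_force: 55.1
```

```bash
python3 -c "
from h import *
goto([.584,-.171,.176],24.9)"
```

```text
t 9.62 pos [ 0.5844 -0.1708  0.1782] yaw 27.86 F [ 3.2 -5.2 -5.5] M [-0.93 -0.4  -0.44] w 0.0166 gf 55.064427852630615
d [-0.4  0.   2.2] az 2.96 tilt 0.13
```

Emit:
move_arm(series="0 0 2 0 0 1; 0 0 4 0 0 1; 0 0 6 0 0 1; 0 0 8 0 0 1; 0 0 9 0 0 1; 0 0 9 0 0 1", newtons=60)

```text
time: 10.12
position: [0.5844, -0.1708, 0.1718]
tool_rot: [0.972, 0.233, 0.001, 0.001]
ft_force: [-0.3, -3.2, 8.6]
grip_width: 0.0167
grip_force: 60.0
```

```bash
python3 -c "
from h import *
goto([.584,-.171,.176],68.9)"
```

```text
t 10.12 pos [ 0.5844 -0.1708  0.1718] yaw 26.97 F [-0.3 -3.2  8.6] M [-0.65  0.3  -0.01] w 0.0167 gf 59.97045636177063
d [-0.5 -0.  -4.2] az -41.93 tilt 0.2
```

Emit:
move_arm(series="0 0 1 0 0 0; 0 0 1.5 0 0 0; 0 0 1.5 0 0 0")

```text
time: 10.37
position: [0.5844, -0.1708, 0.1707]
tool_rot: [0.972, 0.233, 0.001, 0.001]
ft_force: [-1.9, -2.4, 10.1]
grip_width: 0.0165
grip_force: 60.0
```

```bash
python3 -c "
from h import *
goto([.584,-.171,.176],68.9)"
```

```text
t 10.37 pos [ 0.5844 -0.1708  0.1707] yaw 26.97 F [-1.9 -2.4 10.1] M [-0.59  0.42 -0.04] w 0.0165 gf 59.97209966182709
d [-0.4 -0.  -5.3] az -41.93 tilt 0.21
```

Emit:
move_arm(series="0 0 1.3 0 0 0; 0 0 1.3 0 0 -5; 0 0 1.3 0 0 -11; 0 0 1.3 0 0 -17; 0 0 1.3 0 0 -23; 0 0 1.3 0 0 -29; 0 0 1.3 0 0 -35; 0 0 1.3 0 0 -38")

```text
time: 11.03
position: [0.5857, -0.172, 0.1697]
tool_rot: [0.843, 0.539, 0.001, 0.004]
ft_force: [1.0, -6.3, 9.4]
grip_width: 0.0165
grip_force: 60.0
```

```bash
python3 -c "
from h import *
goto([.584,-.171,.176],68.9)"
```

```text
t 11.03 pos [ 0.5857 -0.172   0.1697] yaw 65.17 F [ 1.  -6.3  9.4] M [-1.01  0.08 -0.24] w 0.0165 gf 60.001176595687866
d [ 0.2 -1.9 -6.3] az -3.73 tilt 0.43
```

Emit:
move_arm(series="0 0 0 0 0 -4.5; 0 0 0 0 0 -4.5; 0 0 -3 0 0 -4.5; 0 0 -7 0 0 -4.5; 0 0 -11 0 0 -4.5; 0 0 -15 0 0 -4.5; 0 0 -15 0 0 -4.5")

```text
time: 11.62
position: [0.5842, -0.1709, 0.1824]
tool_rot: [0.822, 0.57, 0.0, 0.001]
ft_force: [1.1, -3.8, 0.1]
grip_width: 0.0168
grip_force: 60.0
```

```bash
python3 - <<'E'
from h import *
import cv2
goto([.584,-.171,.26],68.9)
s=robot.camera("side")
cv2.imwrite("pics/red.png",cv2.resize(s['img'][230:350,310:430,::-1],(600,600),interpolation=cv2.INTER_CUBIC))
E
```

```text
t 11.62 pos [ 0.5842 -0.1709  0.1824] yaw 69.48 F [ 1.1 -3.8  0.1] M [-1.11 -0.26  0.02] w 0.0168 gf 59.97080683708191
d [ -0.3   0.  -77.6] az 0.58 tilt 0.17
```

View pics/red.png

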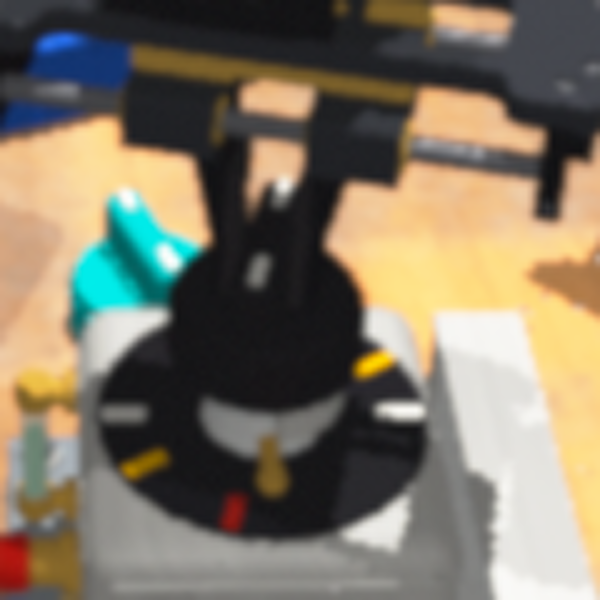

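The bar, with pointers at (258,270) and (282,190), is in line with the red mark at (233,513). The cap has risen and there is no pull on it, so I'll lift it straight off.

Emit:
move_arm(series="0 0 -10 0 0 0; 0 0 -20 0 0 0; 0 0 -35 0 0 0; 0 0 -55 0 0 0; 0 0 -75 0 0 0; 0 0 -95 0 0 0; 0 0 -95 0 0 0; 0 0 -95 0 0 0")

```text
time: 12.33
position: [0.5832, -0.1689, 0.2769]
tool_rot: [0.822, 0.57, 0.0, -0.0]
ft_force: [-0.3, 0.5, -3.2]
grip_width: 0.0166
grip_force: 60.0
```

```bash
python3 - <<'E'
from h import *
import cv2
s=robot.camera("side");c=robot.camera("top")
for C in(s,c): print([(np.round(d['xyz'],3),round(d['p'],2)) for d in robot.tip_of(C,"cap_grip")],[(np.round(d['xyz'],3),round(d['p'],2)) for d in robot.tip_of(C,"pad_center")])
goto([.463,.175,.27],69.5)
cv2.imwrite("pics/lift.png",cv2.resize(s['img'][170:370,290:490,::-1],(600,600),interpolation=cv2.INTER_CUBIC))
E
```

```text
[(array([ 0.412, -0.174,  0.041]), 0.9), (array([ 0.568, -0.007,  0.038]), 0.79), (array([ 0.581, -0.164,  0.264]), 0.7)] [(array([0.465, 0.174, 0.002]), 0.69), (array([0.58 , 0.204, 0.056]), 0.33)]
[(array([ 0.57 , -0.006,  0.041]), 0.71)] [(array([0.578, 0.208, 0.054]), 0.72)]
t 12.63 pos [ 0.5828 -0.1696  0.2748] yaw 69.47 F [ 0.9  0.2 -4. ] M [-0.18  0.06 -0.  ] w 0.0166 gf 59.95791256427765
d [ 280.7 -233.     5.8] az -0.03 tilt 0.2
```

View pics/lift.png

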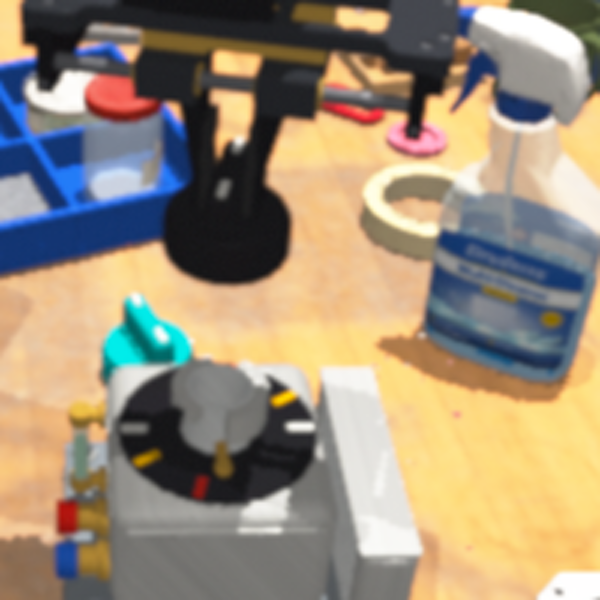

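The cap hangs upright in the fingers at (228,230) and the neck is bare at (215,400). I'll carry it to the pad, turning the gripper square to the crate so it keeps clear of the jar.

Emit:
move_arm(series="20 -16 0 0 0 5; 50 -41 0 0 0 12; 82 -67 0 0 0 19; 114 -93 0 0 0 26; 146 -119 0 0 0 33; 178 -145 0 0 0 40; 210 -171 0 0 0 47; 235 -190 0 0 0 54")

```text
time: 13.3
position: [0.4876, 0.1154, 0.2759]
tool_rot: [0.989, 0.145, -0.001, -0.0]
ft_force: [0.6, -0.0, -4.1]
grip_width: 0.0163
grip_force: 59.9
```

```bash
python3 -c "
from h import *
goto([.463,.175,.2],14)"
```

```text
t 13.3 pos [0.4876 0.1154 0.2759] yaw 16.72 F [ 0.6 -0.  -4.1] M [-0.04  0.01 -0.03] w 0.0163 gf 59.94986951351166
d [ -6.3 -64.1  76. ] az 2.72 tilt 0.1
```

Emit:
move_arm(series="-3 -25 0 0 0 2; -6 -50 20 0 0 2.7; -6.3 -64 50 0 0 2.7; -6.3 -64 80 0 0 2.7; -6.3 -64 110 0 0 2.7; -6.3 -64 130 0 0 2.7; -6.3 -64 130 0 0 2.7; -6.3 -64 130 0 0 2.7")

```text
time: 13.97
position: [0.4637, 0.1728, 0.1454]
tool_rot: [0.992, 0.125, -0.002, -0.0]
ft_force: [-0.1, -0.6, -2.5]
grip_width: 0.0162
grip_force: 60.0
```

```bash
python3 - <<'E'
from h import *
import cv2
s=robot.camera("side");c=robot.camera("top")
for C in(s,c): print([(np.round(d['xyz'],3),round(d['p'],2)) for d in robot.tip_of(C,"cap_grip")],[(np.round(d['xyz'],3),round(d['p'],2)) for d in robot.tip_of(C,"pad_center")])
goto([.463,.175,.062],14)
print(proj(s,[.463,.175,.008]))
A=np.hstack([s['img'][150:300,220:370],c['img'][170:320,170:320]])[:,:,::-1]
cv2.imwrite("pics/overpad.png",cv2.resize(A,(800,400),interpolation=cv2.INTER_CUBIC))
E
```

```text
[(array([ 0.414, -0.173,  0.036]), 0.96), (array([ 0.568, -0.006,  0.036]), 0.7), (array([0.465, 0.176, 0.132]), 0.68)] [(array([0.464, 0.172, 0.004]), 0.74)]
[(array([ 0.417, -0.172,  0.038]), 0.77), (array([ 0.57 , -0.007,  0.039]), 0.65)] []
t 14.27 pos [0.4654 0.1729 0.1478] yaw 14.35 F [ 0.4  0.3 -3.2] M [-0.07  0.09  0.08] w 0.0163 gf 59.957876801490784
d [-2.1 -2.6 85.8] az 0.35 tilt 0.18
[285.3976155  243.13671507]
```

View pics/overpad.png

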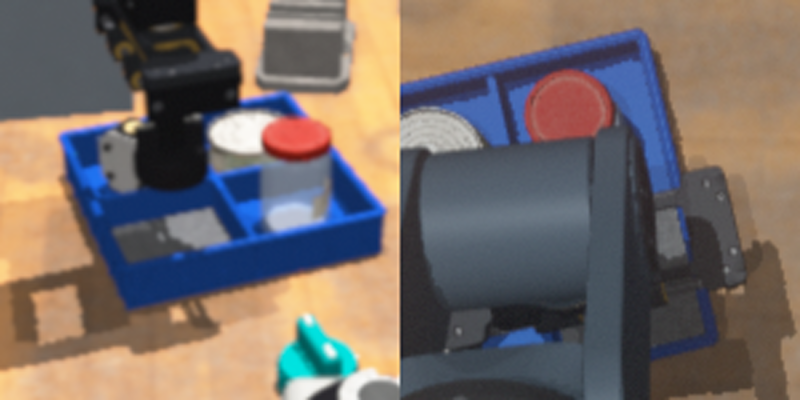

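The cap hangs over the free compartment, at (170,165) in the left crop. The jar is clear to its right. I'll descend.

Emit:
move_arm(series="-1.5 -1.5 20 0 0 0; -1.5 -1.5 40 0 0 0; -1.5 -1.5 58 0 0 0; -1.5 -1.5 70 0 0 0; -1.5 -1.5 76 0 0 0; -1.5 -1.5 76 0 0 0; -1.5 -1.5 76 0 0 0", newtons=30)

```text
time: 14.85
position: [0.4631, 0.174, 0.0709]
tool_rot: [0.992, 0.125, 0.001, -0.0]
ft_force: [0.5, -0.8, -3.1]
grip_width: 0.0167
grip_force: 30.0
```

Emit:
move_arm(series="0 0 1 0 0 0; 0 0 2 0 0 0; 0 0 3 0 0 0; 0 0 4 0 0 0; 0 0 4 0 0 0; 0 0 4 0 0 0")

```text
time: 15.35
position: [0.4626, 0.174, 0.0665]
tool_rot: [0.992, 0.125, 0.0, 0.0]
ft_force: [0.2, 0.4, -3.8]
grip_width: 0.0171
grip_force: 30.0
```

Emit:
move_arm(series="0 0 1 0 0 0; 0 0 2 0 0 0; 0 0 3 0 0 0; 0 0 3 0 0 0; 0 0 3 0 0 0")

```text
time: 15.77
position: [0.4624, 0.1739, 0.0633]
tool_rot: [0.992, 0.125, -0.0, 0.0]
ft_force: [0.8, 0.4, -2.6]
grip_width: 0.0167
grip_force: 30.0
```

Emit:
move_arm(series="0 0 0.7 0 0 0; 0 0 1.5 0 0 0; 0 0 1.5 0 0 0; 0 0 1.5 0 0 0")

```text
time: 16.1
position: [0.4625, 0.174, 0.0619]
tool_rot: [0.992, 0.125, -0.0, 0.0]
ft_force: [0.1, -0.3, -3.4]
grip_width: 0.017
grip_force: 30.0
```

Emit:
move_arm(series="0 0 0.7 0 0 0; 0 0 1.5 0 0 0; 0 0 1.5 0 0 0; 0 0 1.5 0 0 0")

```text
time: 16.43
position: [0.4627, 0.1739, 0.0608]
tool_rot: [0.992, 0.125, 0.0, 0.0]
ft_force: [-0.4, -1.0, 2.6]
grip_width: 0.0166
grip_force: 30.0
```

Emit:
move_arm(series="0 0 0.5 0 0 0; 0 0 1 0 0 0; 0 0 1 0 0 0; 0 0 1 0 0 0")

```text
time: 16.77
position: [0.4627, 0.1739, 0.0607]
tool_rot: [0.992, 0.125, 0.0, 0.0]
ft_force: [-2.9, -2.0, 11.8]
grip_width: 0.0167
grip_force: 30.0
```

The cap is on the pad. I'll ease off, release with a partial opening and rise.

Emit:
move_arm(series="0 0 -0.8 0 0 0; 0 0 -0.8 0 0 0; 0 0 -0.8 0 0 0", newtons=10)

```text
time: 17.02
position: [0.4628, 0.174, 0.0607]
tool_rot: [0.992, 0.125, 0.0, 0.0]
ft_force: [-1.9, -0.5, 5.4]
grip_width: 0.0169
grip_force: 10.0
```

Emit:
move_arm(series="0 0 0 0 0 0; 0 0 0 0 0 0; 0 0 0 0 0 0; 0 0 0 0 0 0; 0 0 0 0 0 0; 0 0 0 0 0 0", jaw=0.48)

```text
time: 17.52
position: [0.4625, 0.174, 0.06]
tool_rot: [0.992, 0.125, -0.0, 0.0]
ft_force: [0.9, -0.2, -0.3]
grip_width: 0.0404
grip_force: 0.0
```

Emit:
move_arm(series="0 0 -5 0 0 0; 0 0 -15 0 0 0; 0 0 -30 0 0 0; 0 0 -60 0 0 0; 0 0 -100 0 0 0; 0 0 -140 0 0 0; 0 0 -140 0 0 0; 0 0 -140 0 0 0")

```text
time: 18.18
position: [0.4642, 0.1743, 0.2035]
tool_rot: [0.992, 0.125, 0.004, -0.0]
ft_force: [0.0, -0.4, -0.1]
grip_width: 0.0417
grip_force: 0.0
```

```bash
python3 - <<'E'
from h import *
import cv2
s=robot.camera("side")
for t in("cap_grip","jar_center","tin_center","mould_center"): print(t,[(np.round(d['xyz'],3),round(d['p'],2)) for d in robot.tip_of(s,t)])
goto([.463,.175,.2],14)
cv2.imwrite("pics/done.png",cv2.resize(s['img'][170:290,220:380,::-1],(800,600),interpolation=cv2.INTER_CUBIC))
E
```

```text
cap_grip [(array([ 0.415, -0.171,  0.037]), 0.87), (array([ 0.564, -0.008,  0.036]), 0.82), (array([0.466, 0.175, 0.049]), 0.75)]
jar_center []
tin_center [(array([0.546, 0.323, 0.026]), 0.79)]
mould_center []
t 18.43 pos [0.4614 0.1737 0.1988] yaw 14.36 F [ 0.2 -0.7 -0.6] M [-0.06  0.2  -0.  ] w 0.0418 gf 0.0
d [ 1.9 -0.8 -1.2] az 0.36 tilt 0.21
```

View pics/done.png

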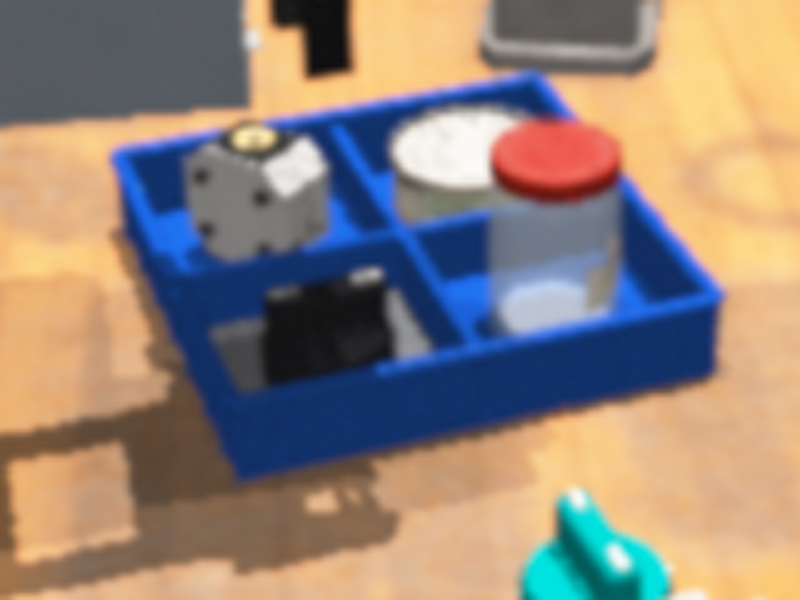

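The cap stands upright, grip up, on the pad at (325,330). The jar, tin and mould are still in their compartments and the gripper is clear.

```bash
python3 -c "
from rig import robot
print(robot.hand_in())"
```

```text
the job is handed in; nothing more can be done
None
```

The job is handed in: I turned the cap to the first stop without pushing down, held it there over two seconds, then pushed it down, turned it to the red mark and lifted it off; it now stands upright, grip up, on the grey drip pad, with the jar, tin and mould still in their compartments.

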